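Face up the last ice scraper on an anti-sweep display hook

ROBOT

A 7-joint arm with a two-finger parallel gripper is mounted at the origin on the work surface. World frame = base frame: x ahead of the robot, y to its left, z up, the work surface at z = 0. Lengths are in m, angles in rad, forces in N, time in s.
With the tool pointing down it reaches from about 0.35 to 0.9 m from the base axis. Payload 8.1 kg.
Tool frame: the origin (TCP) lies on the centre line of the jaws, within the pads' length; the fingertips stand 25 mm ahead of it and the grasp point (between the pads) lies 6 mm ahead of it (arm.tip_extent is the distance from the TCP to the fingertips, in m); z points along the fingers, y is the line along which they close (so a half turn about z gives the same grasp; the last joint's range is limited). The gripper opens to 85 mm and grips with 20 to 120 N. Pads are 22 mm wide; open, the fingers measure 114 mm over their backs; the gripper's body (76 mm by 85 mm) begins 54 mm behind the grasp point. The pads swing forward as they close: fully open they stand 13 mm farther back than shut.
Start: joints at [-1.437, 0.434, 0.025, 1.573, -0.012, 1.134, -0.075], TCP at [0.147, 0.608, 0.256] pointing down, gripper open.
Joint ranges: [-2.62, 2.62], [-0.44, 2.09], [-1.27, 1.32], [0.08, 2.57], [-1.32, 4.46], [0.12, 2], [-2.74, 2.74]. Speed limits (rad/s): [2.22, 2.22, 3.01, 3.01, 3.14, 3.14, 3.14].

INTERFACE

Orientations are given as a unit quaternion [x, y, z, w].
In Python, from rig import telemetry, camera, camera_info, ticket, arm gives the robot as it stands.
- The arm moves only by the tool play_rows, never from a script. Its argument "plan" is a list of rows, each a list of 7 numbers: the closure in counts, from 0 (fully open) to 255 (shut), then the shift along the tool's x, y, z in cm, then the turn, a rotation vector about the tool's x, y, z in rad. In form: [[grip, x, y, z, ax, ay, az], ...]. A call has 1 to 12 rows; each row shifts and turns the commanded pose from where the row before left it, along the tool's axes as they then stand; what a row does not reach is not made up. A row lasts 1/8 s, in which the tool goes at most 62.5 mm and 10.7 degrees, less where a joint would pass 70% of its speed; a pose out of reach is approached as far as the arm can. A call with a gripper value outside its range is refused whole. The fingers move at their own pace and stop on an object; the grip force is fixed at half the most. Time passes only in rows, so rows that do not move let the fingers close. It gives the time, the measured TCP pose, the force, the opening and the grip force at its end, in the units of the state.
- telemetry.observe(): the state, without advancing time (a new reading comes with each control period).
- camera(name): name is "scene" or "top" or "wrist"; returns (picture, depth): 384x512x3 uint8, blue, green, red; 384x512 float32, m along the optical axis (not along the pixel's ray), 0 where there is no reading.
- camera_info(name): a dict with "fx", "fy", "cx", "cy" (pixels), "dist_coeffs" ([k1, k2, p1, p2, k3] as OpenCV has them; the pictures are not rectified), "R" (3x3) and "t" (3): a world point X has camera coordinates R X + t; the wrist camera has in their place "mount" (4x4, takes a point from camera to tool coordinates, whose origin is the TCP and whose axes are the flange's). Camera axes: x right, y down, z forward; pixel columns grow to the right and rows downward; lengths in m; the calibration is good to about 2 mm. A picture is of the moment at which its call begins: read the wrist's pose just before it. camera_info takes no time and is no camera call.
- ticket.finish_job(): hands the job in; it is judged then, once.
The state is a dict: "time": time; "joints": joint angles; "joint_vel": joint speeds; "joint_efforts": joint torques, N m; "position": TCP position; "tcp_rot": TCP orientation; "force": force on the tool from outside, world axes, zero at the start; "wrist_torque": the same for the moment, N m; "grip_width": opening from 0.0 (shut) to 1.0 (fully open); "gripper_force": force on a finger pad.
Only numpy, scipy, OpenCV 4.12 (cv2) and the standard library are available. Lean on these libraries where they do the work, as an engineer would, in place of code of your own. Each camera call takes 0.05 s, during which the arm holds its last target. There are 200 camera calls.

TASK

Face up the hook on the counter stand: bring the one ice scraper hanging on the zigzag wire forward, round all its bends, until its eye is up against the round stop at the front end, and leave it hanging there. Lead it gently, feeling for the bends, so that the wire is not strained, and leave the other goods on the counter where they are.

Things in the scene. Friction and masses are not known exactly. Their poses are not given: they have to be found in the camera images.
- stand: Counter stand, screwed down: base plate (8 thick, x -60 to 270, y -55 to 85 mm), 25 mm square post 220 high; near its top a zigzag anti-sweep hook of stiff 8 mm steel wire, all of it level. Origin: on the counter under the post's axis; x the way the hook points, y left, z up. A lower hook behind the post carries fixed packs out to x = -125. Do not strain the wire: keep under about 10 N on it.
- wire_back (a point): Point on the wire's axis at the post: stand frame x 19, y 0, z 200 mm. From here the wire runs along +x to corner 1, slants 60 deg left to corner 2, runs along +x at y = 41.6 to corner 3, slants 60 deg right to corner 4, then runs along +x at y = 0 to the stop. A corner is where the straight axes meet; all four are rounded to 20 mm axis radius.
- stop (a point): Point on the wire's axis at the front end, on the back face of the round stop (21 mm disc with a ball) that closes the wire: stand frame x 262, y 0, z 200 mm. Fully home, the scraper's origin lies 6 mm behind it. Bends are made by hand, not measured, to be felt or seen: corner 1 at x = 72 to 98, corner 2 always 24 further; on its own, corner 3 at x = 173 to 199, corner 4 always 24 further.
- scraper: Grey ice scraper, 70 to 120 g, hung by its eye on the wire's first straight, 36 to 50 mm in front of the post's axis. Origin: centre of the bore, 2 mm below the wire's axis as it hangs; x along the bore (as stand's x), z up. Eye: ring 42 outside, bore 12, 12 thick (x), flat cheeks 42 apart in y, 22 high, to pinch. Handle 26 wide to z -76, blade 96 wide (y) to z -129 mm.
- can_a: Bystander: white aerosol can, 65 mm across, 205 high, standing. Origin under its centre.
- can_b: Bystander: white aerosol can as can_a, standing beside it. Origin under its centre.
- bottle: Bystander: green bottle with a cap, 62 mm across, 200 high, standing. Origin under its centre.
- tin: Bystander: flat solvent tin, 60 (x) by 90 (y), 152 high with its cap, standing. Origin under its centre.

How it is judged:
By the outcome, as a careful person would: the job done as asked, in the order asked, and still so for the second after the job is handed in, with the robot touching nothing.
It also fails if it takes over 72 s, if anything falls off the work surface, if the arm or the gripper's body presses on something with over 40 N, if the wrist force passes 120 N, or if a joint passes its speed limit or range.

## Working session

There is one attempt and no reset: what is moved stays moved. The work goes in short steps, Python scripts to look and compute and a tool call to move; the robot and the scene stay as the last step left them, time stands still between calls to the robot, and variables do not carry over. Pictures are saved under pics/ and viewed, at most 10 in all, crops included, and the job is handed in when it is done.

Besides the shell and the picture viewer there is one more tool, called after "Emit:" in YAML: its name, and indented under it one key for each argument. play_rows: Moves the arm, as the interface text tells. Its arguments: {"type":"object","properties":{"plan":{"type":"array","items":{"type":"array","items":{"type":"number"}}}},"required":["plan"]}

```bash
ls; mkdir -p pics; python3 - <<'E'
from rig import telemetry,camera,camera_info,arm
import cv2,numpy as np
print(telemetry.observe()); print(arm.tip_extent)
for n in("scene","top","wrist"):
    p,d=camera(n); cv2.imwrite(f"pics/{n}0.png",p); np.savez(f"{n}0.npz",p=p,d=d); print(n,camera_info(n))
E
```

```text
pics
{'time': 0.0, 'joints': array([-1.43658814,  0.43521364,  0.02498487,  1.57410934, -0.01156289,
        1.13399648, -0.07510879]), 'joint_vel': array([ 1.34522170e-03, -9.53287446e-05,  5.57536529e-04,  8.43625552e-04,
       -9.99416049e-04, -1.18167217e-03,  5.31907389e-04]), 'joint_efforts': array([ 7.11322464e-04, -6.70457625e+01,  1.02569204e+00, -3.16220605e+01,
        1.56405370e-02,  1.21176973e-02,  5.30563668e-06]), 'position': array([0.14658523, 0.60708285, 0.25552716]), 'tcp_rot': array([ 1.18164226e-01,  9.92993751e-01, -7.91367375e-04, -2.60419777e-06]), 'force': array([0.16237703, 0.35561399, 0.30137057]), 'wrist_torque': array([-0.0594902 ,  0.01836351,  0.02941813]), 'gripper_force': 0.0, 'grip_width': 1.0009931301618855}
0.025
scene {'fx': 367.09440848075593, 'fy': 367.09440848075593, 'cx': 248.6252171405667, 'cy': 197.5150799505205, 'dist_coeffs': array([0.00572394, 0.        , 0.        , 0.        , 0.        ]), 'R': array([[-0.79919202,  0.60102059, -0.00814708],
       [ 0.45338557,  0.59386844, -0.66465164],
       [-0.39463102, -0.53487805, -0.74710898
[... 315 characters left out ...]
 [-0.99527916, -0.00528707, -0.09690948],
       [ 0.09692951, -0.00367427, -0.99528447]]), 't': array([-4.36247461e-04,  6.07533856e-01,  1.43068451e+00])}
wrist {'fx': 295.19408760244994, 'fy': 295.19408760244994, 'cx': 254.88236003610572, 'cy': 189.273219446156, 'dist_coeffs': array([-0.0552854,  0.       ,  0.       ,  0.       ,  0.       ]), 'mount': array([[ 2.83607010e-04, -9.63252322e-01, -2.68597997e-01,
         6.75979823e-02],
       [ 9.99999916e-01,  1.93698485e-04,  3.61233037e-04,
        -1.14744480e-03],
       [-2.95931537e-04, -2.68598077e-01,  9.63252296e-01,
        -1.16078329e-01],
       [ 0.00000000e+00,  0.00000000e+00,  0.00000000e+00,
         1.00000000e+00]])}
```

View pics/scene0.png

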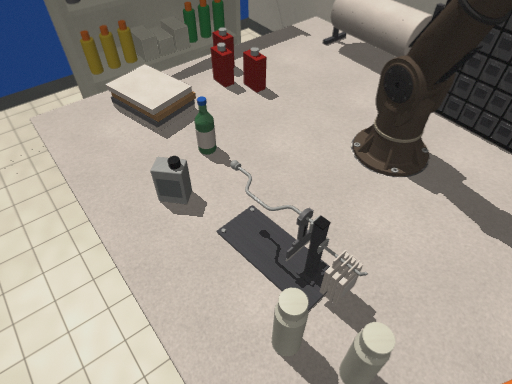

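View pics/top0.png

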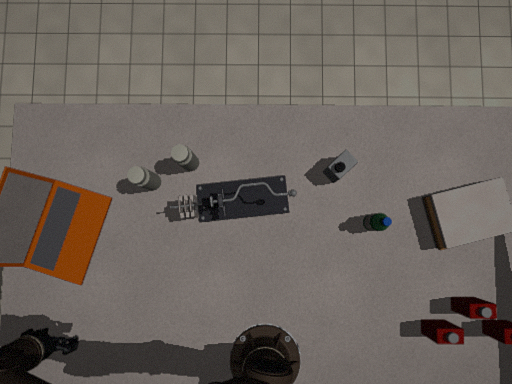

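The scene view shows the stand at about (290,240), the stop at (235,163), the scraper's eye near (305,218), the bottle at (205,130), the tin at (172,180), and the cans at (290,320) and (370,355). In the top view the plate spans columns 197–289 and rows 177–222, the post is near (212,200), and the stop is at (293,193). I'll enlarge both views to measure.

```bash
cat > h.py <<'E'
import numpy as np,cv2
from rig import telemetry,camera,camera_info
from scipy.spatial.transform import Rotation as Rn
def ray(n,uv):
    c=camera_info(n);K=np.array([[c['fx'],0,c['cx']],[0,c['fy'],c['cy']],[0,0,1]])
    q=cv2.undistortPoints(np.array(uv,float).reshape(-1,1,2),K,c['dist_coeffs']).reshape(-1,2)
    d=np.c_[q,np.ones(len(q))]
    if n=='wrist':
        s=telemetry.observe();M=c['mount'];R=Rn.from_quat(s['tcp_rot']).as_matrix()
        return s['position']+R@M[:3,3], d@(R@M[:3,:3]).T
    R=c['R'];return -R.T@c['t'], d@R
def onz(n,uv,z):
    o,d=ray(n,uv);return o+d*((z-o[2])/d[:,2])[:,None]
def proj(n,X):
    c=camera_info(n);K=np.array([[c['fx'],0,c['cx']],[0,c['fy'],c['cy']],[0,0,1]])
    return cv2.projectPoints(np.array(X,float).reshape(-1,1,3),cv2.Rodrigues(c['R'])[0],c['t'],K,c['dist_coeffs'])[0].reshape(-1,2)
E
python3 - <<'E'
from h import *
p=cv2.imread('pics/top0.png')
a=cv2.resize(p[165:235,150:310],None,fx=5,fy=5,interpolation=cv2.INTER_CUBIC)
q=cv2.imread('pics/scene0.png'); b=cv2.resize(q[150:300,215:375],None,fx=4,fy=4,interpolation=cv2.INTER_CUBIC)
cv2.imwrite('pics/t1.png',a);cv2.imwrite('pics/s1.png',b)
g=p.max(2); m=np.zeros_like(g);m[170:228,190:295]=(g[170:228,190:295]<75)
m=cv2.morphologyEx(m,cv2.MORPH_CLOSE,np.ones((7,7)))
c=max(cv2.findContours(m,0,2)[0],key=cv2.contourArea);r=cv2.minAreaRect(c);print(r);bx=cv2.boxPoints(r)
w=onz('top',bx,.008);print(bx,w,np.linalg.norm(np.diff(w,axis=0),axis=1))
E
```

```text
((241.1151123046875, 198.40927124023438), (38.02324295043945, 105.88416290283203), 83.75808715820312)
[[186.41982 185.26657]
 [291.67627 173.75415]
 [295.81042 211.55197]
 [190.55396 223.06439]] [[ 0.62087757  0.28854111  0.008     ]
 [ 0.66544754 -0.09676733  0.008     ]
 [ 0.52681689 -0.11160057  0.008     ]
 [ 0.48313144  0.27031829  0.008     ]] [0.38787765 0.13942195 0.3844092 ]
```

View pics/t1.png

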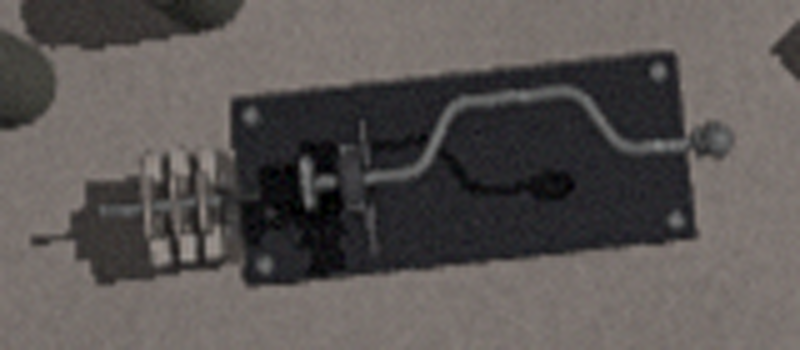

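View pics/s1.png

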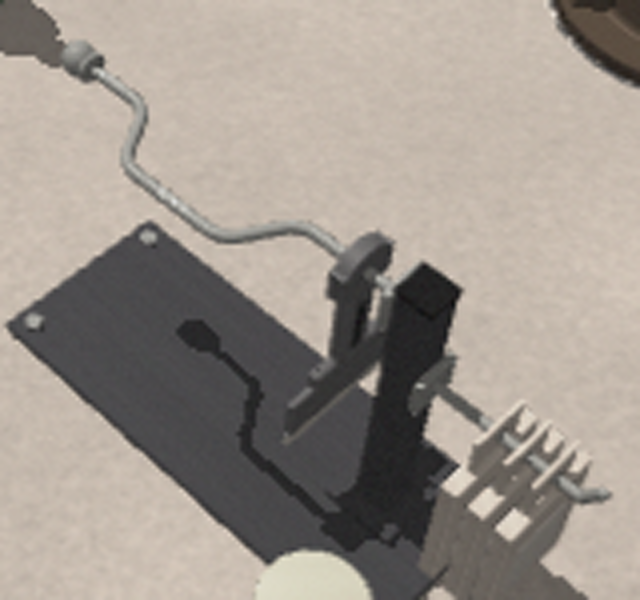

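The crops show the plate corners (top crop) at about (232,98), (676,52), (695,236) and (248,285). The wire runs from (320,183) through bends near (420,178), (455,98), (580,92) and (625,148) to the stop at (712,138). The scraper's eye is at (352,178). Next I'll fit the stand frame and work out a move to a wrist viewpoint.

```bash
cat >> h.py <<'E'
def fit(w,s):
    # rigid 2D: world = R s + t
    s=np.array(s,float);w=np.array(w)[:,:2];sc,wc=s.mean(0),w.mean(0)
    H=(s-sc).T@(w-wc);a=np.arctan2(H[0,1]-H[1,0],H[0,0]+H[1,1]);R=np.array([[np.cos(a),-np.sin(a)],[np.sin(a),np.cos(a)]])
    return a,wc-R@sc,np.linalg.norm(s@R.T+wc-R@sc-w,axis=1)
def rel(Rt,pt):
    s=telemetry.observe();R=Rn.from_quat(s['tcp_rot']).as_matrix()
    return (R.T@(np.array(pt)-s['position']))*100, Rn.from_matrix(R.T@Rt).as_rotvec()
def down(yaw): # tool y at world azimuth yaw, z down
    y=np.array([np.cos(yaw),np.sin(yaw),0]);z=np.array([0,0,-1.]);return np.c_[np.cross(y,z),y,z]
E
python3 - <<'E'
from h import *
c=np.array([[232,98],[676,52],[695,236],[248,285]])/5-.4+[150,165]
w=onz('top',c,.008)
a,t,e=fit(w,[[-.06,.085],[.27,.085],[.27,-.055],[-.06,-.055]])
print('top fit',np.degrees(a),t,e)
R=np.array([[np.cos(a),-np.sin(a)],[np.sin(a),np.cos(a)]])
pts=np.array([[320,183],[355,178],[420,178],[455,98],[580,92],[625,148],[712,138]])/5-.4+[150,165]
print(((onz('top',pts,.2)[:,:2]-t)@R*1000).round(1))
# view pose: camera looks toward -tool x; want camera footprint over wire middle
yaw=a+np.pi/2; m=R@[0.12,0.02]+t
Rt=down(yaw); pt=np.r_[R@[0.11,0.02]+t,.34]
print(pt,*rel(Rt,pt))
for n,px,h in (('top',[[183,150],[138,175],[388,222],[340,168]],[.205,.205,.2,.15]),):
    for q,z in zip(px,h): print(onz(n,[q],z))
E
```

```text
top fit -83.66226355620441 [0.54851585 0.18664895] [0.0025099  0.00225494 0.00322366 0.00177443]
[[ 2.210e+01 -6.000e-01]
 [ 4.440e+01  2.000e-01]
 [ 8.540e+01 -4.100e+00]
 [ 1.126e+02  4.440e+01]
 [ 1.922e+02  3.980e+01]
 [ 2.168e+02  1.200e+00]
 [ 2.726e+02  1.700e+00]]
[0.5805364 0.079529  0.34     ] [-54.56785167 -41.12170378  -8.37446135] [-9.96137913e-04  8.08896117e-04  1.22332602e+00]
[[0.71352656 0.26470562 0.205     ]]
[[0.63218508 0.40578926 0.205     ]]
[[ 0.48728486 -0.38777195  0.2       ]]
[[ 0.66643786 -0.24750892  0.15      ]]
```

Emit:
play_rows:
  plan:
    - [0,-2,-1.5,-4.4,0,0,0]
    - [0,-4.8,-3.6,-4,0,0,0]
    - [0,-4.8,-3.6,0,0,0,0]
    - [0,-4.8,-3.6,0,0,0,0]
    - [0,-4.8,-3.6,0,0,0,0]
    - [0,-4.8,-3.6,0,0,0,0]
    - [0,-4.8,-3.6,0,0,0,0]
    - [0,-4.8,-3.6,0,0,0,0]
    - [0,-4.8,-3.6,0,0,0,0]
    - [0,-4.8,-3.6,0,0,0,0]
    - [0,-4.8,-3.6,0,0,0,0]
    - [0,-4.6,-3.6,0,0,0,0]

```text
time: 1.65
position: [0.5768, 0.0845, 0.3349]
tcp_rot: [0.118, 0.993, 0.0, -0.0]
force: [0.8, 1.4, -0.8]
grip_width: 1.0
gripper_force: 0.0
```

Emit:
play_rows:
  plan:
    - [0,0,0,0,0,0,0.175]
    - [0,0,0,0,0,0,0.175]
    - [0,0,0,0,0,0,0.175]
    - [0,0,0,0,0,0,0.175]
    - [0,0,0,0,0,0,0.175]
    - [0,0,0,0,0,0,0.175]
    - [0,0,0,0,0,0,0.175]
    - [0,0,0,0,0,0,0]
    - [0,0,0,0,0,0,0]

```text
time: 2.78
position: [0.5758, 0.0862, 0.3348]
tcp_rot: [0.666, 0.746, -0.0, -0.0]
force: [-0.2, -0.0, 0.0]
grip_width: 1.0
gripper_force: 0.0
```

```bash
python3 - <<'E'
from h import *
s=telemetry.observe();print(s['time'],s['position'],s['tcp_rot'],s['force'],s['joints'])
p,d=camera('wrist');cv2.imwrite('pics/w1.png',p);np.savez('w1.npz',p=p,d=d,pos=s['position'],rot=s['tcp_rot'])
E
```

```text
2.775 [0.57578087 0.08615252 0.33484024] [ 6.66071879e-01  7.45887551e-01 -1.06284503e-04 -4.94874554e-05] [-0.24436992 -0.04906902  0.03986112] [-0.69984427  0.33997048  0.63903068  1.59804711 -0.20946608  1.27339202
  0.08642077]
```

View pics/w1.png

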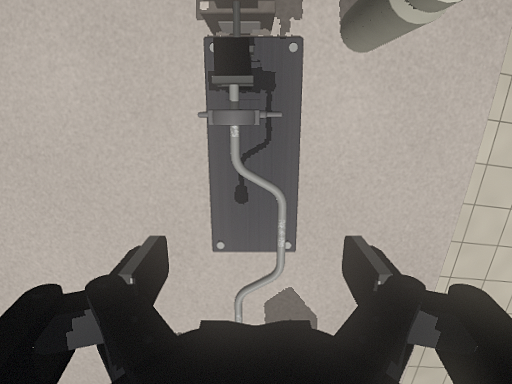

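The wrist view shows the whole wire: the post at (235,60), the eye at (235,117), the bends at about (237,160), (280,200), (280,265) and (240,300), and the plate's bottom corners at (213,250) and (297,250). I'll use depth to mask things at wire height, then cast rays onto z = 0.2.

```bash
python3 - <<'E'
from h import *
f=np.load('w1.npz');p,d=f['p'],f['d']
g=p.max(2)
v,u=np.mgrid[0:384,0:512]
o,r=ray('wrist',np.c_[u.ravel(),v.ravel()])
X=(o+r*d.reshape(-1,1)).reshape(384,512,3)   # r has z_cam=1
print('cam',o)
# plate corners: dark & low
m=((g<85)&(X[...,2]<.025)&(X[...,2]>-.01)&(d>0)).astype(np.uint8)
m[:, :190]=0;m[:,320:]=0;m[270:]=0
m=cv2.morphologyEx(m,cv2.MORPH_CLOSE,np.ones((25,25)))
c=max(cv2.findContours(m,0,2)[0],key=cv2.contourArea)
for k in (cv2.approxPolyDP(c,6,True).reshape(-1,2),): print(k.tolist())
print('plate z',np.median(X[m>0][:,2]))
a0=np.radians(-83.66);t0=np.array([0.54851585,0.18664895])
R=lambda a:np.array([[np.cos(a),-np.sin(a)],[np.sin(a),np.cos(a)]])
W=(o+r*((.2-o[2])/r[:,2])[:,None]).reshape(384,512,3)
S=(W[...,:2]-t0)@R(a0)*1000
wm=(X[...,2]>.188)&(X[...,2]<.21)&(d>0)&(u>200)&(u<310)
np.savez('S.npz',S=S,X=X,wm=wm)
for row in range(70,325,5):
    q=np.where(wm[row])[0]
    if len(q): 
        s=S[row,q];print(row,len(q),q.min(),q.max(),s.mean(0).round(1),round(1000*np.median(X[row,q,2])))
E
```

```text
cam [0.56850878 0.1526506  0.45099762]
[[205, 37], [212, 234], [213, 211], [244, 211], [245, 227], [275, 223], [276, 250], [294, 250], [302, 38], [280, 36], [279, 23], [278, 36], [227, 36], [249, 37], [250, 86], [218, 87], [213, 37]]
plate z 0.0068143177801125165
85 37 216 252 [18.5 -1. ] 198
90 8 230 237 [22.4 -1.5] 202
95 9 230 238 [26.3 -1.1] 202
100 9 230 238 [30.3 -1.2] 201
105 9 230 238 [34.2 -1.3] 201
110 14 208 258 [38.2 -2.2] 208
115 13 208 258 [42.2 -3.4] 208
120 13 208 258 [46.3 -3.5] 208
130 9 230 238 [54.5 -1.6] 202
135 9 230 238 [58.7 -1.6] 202
140 9 230 238 [62.9 -1.7] 202
145 9 230 238 [67.1 -1.8] 202
150 9 230 238 [71.3 -1.8] 202
155 10 230 239 [75.6 -1.5] 202
160 10 231 240 [80.  -0.7] 202
165 10 233 243 [84.3  1.5] 202
170 14 236 249 [88.7  5.3] 202
175 18 241 258 [93.1 11.3] 202
180 19 249 267 [97.6 18.7] 202
185 18 258 275 [102.1  26.2] 202
190 14 267 280 [106.7  32.5] 202
195 10 274 283 [111.3  37. ] 202
200 9 277 285 [115.9  39.4] 202
205 9 277 285 [120.6  39.5] 201
210 9 277 285 [125.4  39.6] 202
215 9 277 285 [130.2  39.7] 202
220 9 277 285 [135.   39.9] 202
225 9 277 285 [139.9  40. ] 202
230 9 277 285 [144.9  40.1] 202
235 8 277 284 [149.9  39.8] 201
240 8 277 284 [154.9  39.9] 202
245 8 277 284 [160.   40.1] 202
250 8 277 284 [165.2  40.2] 202
255 9 276 284 [170.4  39.9] 202
260 9 276 284 [175.7  40. ] 202
265 8 276 283 [181.1  39.7] 202
270 10 273 282 [186.5  37.9] 201
275 14 265 278 [192.   32.2] 201
280 19 255 273 [197.5  25.1] 202
285 19 245 263 [203.1  15.4] 201
290 15 239 253 [208.8   7.5] 202
295 9 237 245 [214.6   2.5] 202
300 7 235 241 [220.5  -0.6] 202
305 7 235 241 [226.4  -0.6] 203
310 8 235 242 [ 2.324e+02 -2.000e-01] 202
315 8 235 242 [238.4  -0.3] 202
320 8 235 242 [244.6  -0.4] 202
```

```bash
python3 - <<'E'
from h import *
f=np.load('S.npz');S,X,wm=f['S'],f['X'],f['wm']
a0=np.radians(-83.66);t0=np.array([0.54851585,0.18664895])
Rr=lambda a:np.array([[np.cos(a),-np.sin(a)],[np.sin(a),np.cos(a)]])
toS=lambda W:(W[...,:2]-t0)@Rr(a0)*1000
print('plate corners',toS(onz('wrist',[[204.5,36.5],[302.5,37],[297,251],[213,251]],.008)).round(1))
XS=toS(X)
e=(X[...,2]>.210)&(X[...,2]<.225)&(XS[...,0]>28)&(XS[...,0]<62)&(abs(XS[...,1])<40)
print('eye',e.sum(),np.median(X[e][:,2]),XS[e].min(0),XS[e].max(0),np.percentile(XS[e],[2,50,98],axis=0),'ztop',np.percentile(X[e][:,2],[50,90,98]))
for z in (.200,.205,.210,.215):
    m=(abs(X[...,2]-z)<.0025)&(XS[...,0]>28)&(XS[...,0]<62)&(abs(XS[...,1])<40)
    print(z,m.sum(),XS[m].min(0),XS[m].max(0))
pst=(X[...,2]>.214)&(X[...,2]<.225)&(abs(XS[...,1])<25)&(XS[...,0]<22)
print('post',XS[pst].min(0),XS[pst].max(0))
# lines
def ln(lo,hi,ylo,yhi):
    m=wm&(S[...,0]>lo)&(S[...,0]<hi)&(S[...,1]>ylo)&(S[...,1]<yhi);return S[m]
b=ln(52,72,-8,6);mi=ln(122,178,30,50);fr=ln(224,248,-8,8)
for q in(b,mi,fr):print(np.polyfit(q[:,0],q[:,1],1),q.mean(0))
for lo,hi in((80,115),(185,215)):
    q=ln(lo,hi,9,31);print('slant',q.mean(0),np.polyfit(q[:,1],q[:,0],1))
E
```

```text
plate corners [[-59.4 -54.1]
 [-59.   81.4]
 [265.9  86.1]
 [266.2 -53.4]]
eye 588 0.21558425470674722 [ 38.0554261  -17.30718289] [49.59884661 13.64174574] [[ 38.07590466 -15.72839337]
 [ 43.41058644  -0.94023622]
 [ 49.52196336  12.86241218]] ztop [0.21558425 0.21732556 0.21815799]
0.2 172 [28.63872224 -5.71077509] [61.98989773  2.14083403]
0.205 133 [ 28.7479844  -22.13671393] [61.72634727 19.23446692]
0.21 219 [ 38.09736071 -21.76026509] [49.14738984 18.45383646]
0.215 453 [ 38.06474637 -14.66387755] [49.59884661 12.09729249]
post [-13.69453796 -16.65135308] [18.09927869 13.68546634]
[-0.01591612 -0.69343522] [61.62976457 -1.67434176]
[6.20289094e-03 3.90105459e+01] [149.2799402   39.93651312]
[ 0.02723841 -6.77623017] [235.53870732  -0.36053103]
slant [98.0236322  19.68799532] [ 0.5810067  86.58477507]
slant [200.37438929  20.1488588 ] [ -0.59112783 212.28494037]
```

```bash
cat >> h.py <<'E'
a0=np.radians(-83.66);t0=np.array([0.54851585,0.18664895])
R2=np.array([[np.cos(a0),-np.sin(a0)],[np.sin(a0),np.cos(a0)]])
def st2w(x,y,z): return np.r_[R2@[x/1000,y/1000]+t0,z/1000]
def w2st(P): return (np.array(P)[:2]-t0)@R2*1000
E
python3 - <<'E'
from h import *
P=st2w(43.8,-1.6,300);print(P,*rel(down(a0+np.pi/2),P))
E
```

```text
[0.55176239 0.14294014 0.3       ] [ 5.91538527 -1.75015176  3.49201307] [-1.53132258e-04 -6.18662495e-05  1.57312881e-03]
```

Emit:
play_rows:
  plan:
    - [0,3,-0.9,0,0,0,0.0016]
    - [0,2.9,-0.85,0.5,0,0,0]
    - [0,0,0,3,0,0,0]
    - [0,0,0,2,0,0,0]
    - [0,0,0,0,0,0,0]
    - [0,0,0,0,0,0,0]

```text
time: 3.58
position: [0.5526, 0.1427, 0.2808]
tcp_rot: [0.668, 0.744, 0.0, 0.0]
force: [-0.4, -0.2, 0.1]
grip_width: 1.002
gripper_force: 0.0
```

```bash
python3 - <<'E'
from h import *
P=st2w(43.8,-1.6,202);s=telemetry.observe();print(s['position'],w2st(s['position']),*rel(down(a0+np.pi/2),P))
p,d=camera('wrist');cv2.imwrite('pics/w2.png',p)
o,_=ray('wrist',[[250,190]])
v,u=np.mgrid[0:384,0:512];o,r=ray('wrist',np.c_[u.ravel(),v.ravel()]);X=(o+r*d.reshape(-1,1)).reshape(384,512,3)
XS=(X[...,:2]-t0)@R2*1000
for lo,hi in((.203,.208),(.208,.213),(.213,.222)):
    m=(X[...,2]>lo)&(X[...,2]<hi)&(XS[...,0]>28)&(XS[...,0]<62)&(abs(XS[...,1])<30)
    if m.any(): print(lo,m.sum(),XS[m].min(0),XS[m].max(0))
E
```

```text
[0.55258262 0.14266407 0.28084983] [44.16495959 -0.81527122] [ 0.03451927 -0.08662408  7.88490681] [ 0.0010211  -0.00022124 -0.00281322]
0.203 294 [ 28.26319746 -22.37577451] [58.98284551 19.42191421]
0.208 342 [ 37.07952773 -22.00451299] [49.51361552 18.61187465]
0.213 667 [ 37.29200951 -15.05127308] [49.35698989 12.10639577]
```

Emit:
play_rows:
  plan:
    - [0,0.06,-0.09,2,0,0,-0.003]
    - [0,0,0,2,0,0,0]
    - [0,0,0,2,0,0,0]
    - [0,0,0,1.3,0,0,0]
    - [0,0,0,0.6,0,0,0]
    - [0,0,0,0,0,0,0]
    - [0,0,0,0,0,0,0]

```text
time: 4.5
position: [0.5516, 0.1434, 0.2017]
tcp_rot: [0.667, 0.745, 0.001, 0.0]
force: [0.2, -0.9, -0.3]
grip_width: 1.002
gripper_force: 0.0
```

```bash
python3 - <<'E'
from h import *
P=st2w(43.4,-1.6,202);s=telemetry.observe();print(s['position'],s['force'],w2st(s['position']),*rel(down(a0+np.pi/2),P))
E
```

```text
[0.55158103 0.14339954 0.20165563] [ 0.16224156 -0.89076645 -0.32592165] [43.32338345 -1.72952228] [-0.0076478   0.01299199 -0.03442479] [ 0.0010863  -0.00028662 -0.00030766]
```

Emit:
play_rows:
  plan:
    - [100,0,0,0,0,0,0]
    - [110,0,0,0,0,0,0]
    - [118,0,0,0,0,0,0]
    - [126,0,0,0,0,0,0]
    - [134,0,0,0,0,0,0]
    - [142,0,0,0,0,0,0]
    - [150,0,0,0,0,0,0]
    - [160,0,0,0,0,0,0]

```text
time: 5.5
position: [0.5513, 0.1434, 0.2013]
tcp_rot: [0.667, 0.745, 0.0, 0.0]
force: [-1.5, -0.3, 5.2]
grip_width: 0.478
gripper_force: 60.0
```

Emit:
play_rows:
  plan:
    - [160,0,0,-0.1,0,0,0]
    - [160,0,0,0,0,0,0]
    - [160,0,0,0,0,0,0]

```text
time: 5.88
position: [0.5509, 0.1433, 0.2017]
tcp_rot: [0.667, 0.745, -0.0, -0.0]
force: [-0.2, 0.1, -1.3]
grip_width: 0.483
gripper_force: 60.5
```

Emit:
play_rows:
  plan:
    - [160,0,0,-0.1,0,0,0]
    - [160,0,0,0,0,0,0]
    - [160,0,0,0,0,0,0]

```text
time: 6.25
position: [0.5511, 0.1434, 0.203]
tcp_rot: [0.667, 0.745, 0.0, -0.0]
force: [0.3, -0.3, -0.7]
grip_width: 0.484
gripper_force: 60.6
```

```bash
cat >> h.py <<'E'
C=np.array([[19,-1.65],[85.7,-1.65],[109.7,39.95],[188.6,40.0],[212.6,-0.9],[275,-0.6]])
def mkpath(C,r=20,ds=.25):
    P=[C[0]];
    for A,B,D in zip(C,C[1:],C[2:]):
        u=(B-A)/np.linalg.norm(B-A);v=(D-B)/np.linalg.norm(D-B);th=np.arctan2(u[0]*v[1]-u[1]*v[0],u@v)
        T=r*np.tan(abs(th)/2);s=B-u*T;n=np.sign(th)*np.array([-u[1],u[0]])
        k=np.linspace(0,abs(th),90)[:,None];P+=list(s+r*np.sin(k)*u+r*(1-np.cos(k))*n)
    P.append(C[-1]);P=np.array(P);L=np.r_[0,np.cumsum(np.linalg.norm(np.diff(P,axis=0),axis=1))]
    g=np.arange(0,L[-1],ds);return np.c_[np.interp(g,L,P[:,0]),np.interp(g,L,P[:,1])]
def st():
    s=telemetry.observe();P=mkpath(C);x=w2st(s['position']);R=Rn.from_quat(s['tcp_rot']).as_matrix()
    i=np.argmin(np.linalg.norm(P-x,axis=1));i=min(max(i,1),len(P)-2);t=P[i+1]-P[i-1];t/=np.linalg.norm(t)
    h=np.degrees(np.arctan2(R[1,1],R[0,1])-a0)-90
    print('t %.2f st'%s['time'],x.round(2),'z',(s['position'][2]*1000).round(1),'station',i*.25,'left dev %.2f'%(t[0]*(x-P[i])[1]-t[1]*(x-P[i])[0]),
     'heading %.1f path %.1f'%(h,np.degrees(np.arctan2(t[1],t[0]))),'F tool',(R.T@s['force']).round(1),'Fw',s['force'].round(1),'T',s['wrist_torque'].round(2),'w',s['grip_width'])
if __name__=='__main__': st()
E
python3 h.py; python3 - <<'E'
from h import *
P=mkpath(C)
t=np.gradient(P,axis=0);h=np.degrees(np.arctan2(t[:,1],t[:,0]))
for j in range(1,len(h)):
    if abs(h[j]-h[j-1])>.01 and abs(h[j-1]-round(h[j-1]/60)*60)<1.: print(j*.25,P[j].round(1),h[j].round(1))
E
```

```text
t 6.25 st [43.32 -2.18] z 203.0 station 24.25 left dev -0.53 heading -0.0 path 0.0 F tool [-0.4  0.3  0.7] Fw [ 0.3 -0.3 -0.7] T [ 0.02  0.01 -0.02] w 0.48352488919197095
55.0 [74.  -1.6] 0.1
55.25 [74.2 -1.6] 0.4
55.5 [74.5 -1.6] 1.0
76.0 [91.4  8.3] 59.6
76.25 [91.5  8.5] 60.0
76.5 [91.7  8.7] 60.0
101.0 [103.9  29.9] 59.9
101.25 [104.   30.1] 59.4
101.5 [104.2  30.4] 58.7
122.0 [121.3  40. ] 0.2
122.25 [121.5  40. ] 0.0
177.75 [177.  40.] -0.1
178.0 [177.3  40. ] -0.4
178.25 [177.5  40. ] -1.1
198.75 [194.4  30.1] -59.5
199.0 [194.6  29.8] -59.6
223.0 [206.7   9.1] -59.5
223.25 [206.8   8.9] -59.2
223.5 [207.    8.7] -58.5
244.0 [224.1  -0.8] 0.0
244.25 [224.3  -0.8] 0.3
244.5 [224.6  -0.8] 0.3
```

Emit:
play_rows:
  plan:
    - [160,-0.2,0,-0.05,0,0,0]
    - [160,-0.4,0,0,0,0,0]
    - [160,-0.4,0,0,0,0,0]
    - [160,-0.4,0,0,0,0,0]
    - [160,-0.4,0,0,0,0,0]
    - [160,-0.4,0,0,0,0,0]
    - [160,-0.2,0,0,0,0,0]
    - [160,0,0,0,0,0,0]

```text
time: 7.25
position: [0.5538, 0.1193, 0.2035]
tcp_rot: [0.667, 0.745, 0.0, 0.0]
force: [0.5, 0.4, -0.4]
grip_width: 0.482
gripper_force: 60.6
```

```bash
python3 h.py
```

```text
t 7.25 st [67.49 -2.18] z 203.5 station 48.5 left dev -0.53 heading -0.0 path 0.0 F tool [0.3 0.5 0.4] Fw [ 0.5  0.4 -0.4] T [ 0.02 -0.   -0.02] w 0.4824700594801595
```

Emit:
play_rows:
  plan:
    - [160,-0.33,0.02,0,0,0,0]
    - [160,-0.33,0.02,0,0,0,0]
    - [160,-0.174,0.008,0,0,0,-0.0873]
    - [160,-0.174,0.008,0,0,0,-0.0873]
    - [160,-0.174,0.008,0,0,0,-0.0873]
    - [160,-0.174,0.008,0,0,0,-0.0873]
    - [160,0,0,0,0,0,0]

```text
time: 8.12
position: [0.5569, 0.1059, 0.2035]
tcp_rot: [0.528, 0.849, 0.0, 0.0]
force: [0.5, 0.2, -0.4]
grip_width: 0.484
gripper_force: 60.6
```

```bash
python3 h.py
```

```text
t 8.12 st [81.18 -0.54] z 203.5 station 62.25 left dev -0.16 heading 19.9 path 20.4 F tool [-0.1  0.6  0.4] Fw [ 0.5  0.2 -0.4] T [0.01 0.   0.01] w 0.4844454029859861
```

Emit:
play_rows:
  plan:
    - [160,-0.174,0.008,0,0,0,-0.0873]
    - [160,-0.174,0.008,0,0,0,-0.0873]
    - [160,-0.174,0.008,0,0,0,-0.0873]
    - [160,-0.174,0.008,0,0,0,-0.0873]
    - [160,0,0,0,0,0,0]

```text
time: 8.75
position: [0.5611, 0.1006, 0.2035]
tcp_rot: [0.373, 0.928, 0.0, 0.0]
force: [0.9, -0.3, -0.8]
grip_width: 0.48
gripper_force: 60.6
```

```bash
python3 h.py
```

```text
t 8.75 st [86.94  2.98] z 203.5 station 69.0 left dev -0.00 heading 39.8 path 39.7 F tool [-0.9  0.5  0.8] Fw [ 0.9 -0.3 -0.8] T [ 0.02 -0.02 -0.  ] w 0.47989154773146625
```

Emit:
play_rows:
  plan:
    - [160,-0.174,0.008,0,0,0,-0.0873]
    - [160,-0.174,0.008,0,0,0,-0.0873]
    - [160,-0.174,0.008,0,0,0,-0.0873]
    - [160,-0.174,0.008,0,0,0,-0.0873]
    - [160,-0.2,0,0,0,0,0]
    - [160,0,0,0,0,0,0]

```text
time: 9.5
position: [0.5687, 0.096, 0.2034]
tcp_rot: [0.207, 0.978, -0.0, -0.0]
force: [-0.4, -0.6, -1.7]
grip_width: 0.485
gripper_force: 60.6
```

```bash
python3 h.py
```

```text
t 9.50 st [92.31 10.02] z 203.4 station 78.0 left dev 0.11 heading 59.8 path 60.0 F tool [ 0.1 -0.7  1.7] Fw [-0.4 -0.6 -1.7] T [ 0.06 -0.01  0.01] w 0.4849351660950835
```

Emit:
play_rows:
  plan:
    - [160,-0.3,0,0,0,0,0]
    - [160,-0.4,0,0,0,0,0]
    - [160,-0.4,0,0,0,0,0]
    - [160,-0.4,0,0,0,0,0]
    - [160,-0.4,0,0,0,0,0]
    - [160,-0.3,0,0,0,0,0]
    - [160,0,0,0,0,0,0]

```text
time: 10.38
position: [0.5889, 0.0871, 0.2034]
tcp_rot: [0.205, 0.979, -0.0, 0.0]
force: [0.3, 0.1, -0.9]
grip_width: 0.485
gripper_force: 60.6
```

```bash
python3 h.py
```

```text
t 10.38 st [103.42  29.17] z 203.4 station 100.0 left dev 0.05 heading 60.0 path 60.0 F tool [-0.2  0.2  0.9] Fw [ 0.3  0.1 -0.9] T [ 0.02 -0.02 -0.04] w 0.48513436349752753
```

Emit:
play_rows:
  plan:
    - [160,-0.11,0,0,0,0,0]
    - [160,-0.174,-0.008,0,0,0,0.0873]
    - [160,-0.174,-0.008,0,0,0,0.0873]
    - [160,-0.174,-0.008,0,0,0,0.0873]
    - [160,-0.174,-0.008,0,0,0,0.0873]
    - [160,0,0,0,0,0,0]

```text
time: 11.12
position: [0.5955, 0.0831, 0.2035]
tcp_rot: [0.372, 0.928, -0.0, 0.0]
force: [0.3, -0.5, -0.7]
grip_width: 0.483
gripper_force: 60.6
```

```bash
python3 h.py
```

```text
t 11.12 st [108.13  35.26] z 203.5 station 107.75 left dev 0.16 heading 40.0 path 40.8 F tool [-0.5 -0.2  0.7] Fw [ 0.3 -0.5 -0.7] T [ 0.03 -0.03 -0.01] w 0.4834168944099864
```

Emit:
play_rows:
  plan:
    - [160,-0.174,-0.01,0,0,0,0.0873]
    - [160,-0.174,-0.01,0,0,0,0.0873]
    - [160,-0.174,-0.008,0,0,0,0.0873]
    - [160,-0.174,-0.008,0,0,0,0.0873]
    - [160,0,0,0,0,0,0]

```text
time: 11.75
position: [0.5995, 0.0774, 0.2034]
tcp_rot: [0.526, 0.85, -0.0, -0.0]
force: [0.4, 0.3, -0.6]
grip_width: 0.48
gripper_force: 60.6
```

```bash
python3 h.py
```

```text
t 11.75 st [114.19  38.63] z 203.4 station 114.75 left dev -0.04 heading 20.1 path 20.7 F tool [0.1 0.5 0.6] Fw [ 0.4  0.3 -0.6] T [-0.02  0.02  0.05] w 0.48044858527988354
```

Emit:
play_rows:
  plan:
    - [160,-0.174,-0.01,0,0,0,0.0873]
    - [160,-0.174,-0.01,0,0,0,0.0873]
    - [160,-0.174,-0.008,0,0,0,0.0873]
    - [160,-0.174,-0.008,0,0,0,0.0873]
    - [160,-0.2,0,0,0,0,0]
    - [160,0,0,0,0,0,0]

```text
time: 12.5
position: [0.6017, 0.0686, 0.2035]
tcp_rot: [0.666, 0.746, 0.0, 0.0]
force: [-0.6, -0.1, -0.2]
grip_width: 0.485
gripper_force: 60.6
```

```bash
python3 h.py
```

```text
t 12.50 st [123.22  39.8 ] z 203.5 station 124.0 left dev -0.16 heading 0.2 path 0.0 F tool [-0.1 -0.6  0.2] Fw [-0.6 -0.1 -0.2] T [ 0.01 -0.01  0.04] w 0.48480769003654667
```

Emit:
play_rows:
  plan:
    - [160,-0.3,0,0,0,0,0.003]
    - [160,-0.5,0.01,0,0,0,0]
    - [160,-0.5,0.01,0,0,0,0]
    - [160,-0.5,0,0,0,0,0]
    - [160,-0.5,0,0,0,0,0]
    - [160,-0.5,0,0,0,0,0]
    - [160,-0.5,0,0,0,0,0]
    - [160,-0.5,0,0,0,0,0]
    - [160,-0.5,0,0,0,0,0]
    - [160,-0.4,0,0,0,0,0]
    - [160,0,0,0,0,0,0]

```text
time: 13.88
position: [0.607, 0.0215, 0.2035]
tcp_rot: [0.668, 0.744, -0.0, 0.0]
force: [-0.1, -0.9, -0.2]
grip_width: 0.486
gripper_force: 60.6
```

```bash
python3 h.py
```

```text
t 13.88 st [170.57  39.86] z 203.5 station 171.25 left dev -0.13 heading -0.2 path 0.0 F tool [-0.9 -0.1  0.2] Fw [-0.1 -0.9 -0.2] T [ 0.03  0.   -0.02] w 0.48593051537829524
```

Emit:
play_rows:
  plan:
    - [160,-0.32,0.01,0,0,0,0]
    - [160,-0.33,0,0,0,0,0]
    - [160,-0.174,-0.008,0,0,0,0.0873]
    - [160,-0.174,-0.008,0,0,0,0.0873]
    - [160,-0.174,-0.008,0,0,0,0.0873]
    - [160,-0.174,-0.008,0,0,0,0.0873]
    - [160,0,0,0,0,0,0]

```text
time: 14.75
position: [0.6072, 0.0085, 0.2034]
tcp_rot: [0.787, 0.617, -0.0, 0.0]
force: [0.1, -0.4, -1.4]
grip_width: 0.482
gripper_force: 60.6
```

```bash
python3 h.py
```

```text
t 14.75 st [183.59  38.67] z 203.4 station 184.5 left dev -0.24 heading -20.2 path -19.0 F tool [-0.3  0.1  1.4] Fw [ 0.1 -0.4 -1.4] T [-0.03  0.    0.03] w 0.4820558302480413
```

Emit:
play_rows:
  plan:
    - [160,-0.174,-0.008,0,0,0,0.0873]
    - [160,-0.174,-0.008,0,0,0,0.0873]
    - [160,-0.174,-0.008,0,0,0,0.0873]
    - [160,-0.174,-0.008,0,0,0,0.0873]
    - [160,0,0,0,0,0,0]

```text
time: 15.38
position: [0.6044, 0.0023, 0.2034]
tcp_rot: [0.882, 0.471, -0.0, 0.0]
force: [-0.7, -0.1, -0.7]
grip_width: 0.484
gripper_force: 60.6
```

```bash
python3 h.py
```

```text
t 15.38 st [189.43  35.2 ] z 203.4 station 191.5 left dev -0.45 heading -40.1 path -39.0 F tool [-0.5 -0.5  0.7] Fw [-0.7 -0.1 -0.7] T [ 0.04 -0.06  0.01] w 0.48448880747975803
```

Forces are still under 1 N. I'm 0.45 mm to the right of the path, so I'll ease left slightly.

Emit:
play_rows:
  plan:
    - [160,-0.19,0.002,0,0,0,0.0873]
    - [160,-0.18,0.002,0,0,0,0.0873]
    - [160,-0.174,0.002,0,0,0,0.0873]
    - [160,-0.174,-0.002,0,0,0,0.0873]
    - [160,-0.2,0,0,0,0,0]
    - [160,0,0,0,0,0,0]

```text
time: 16.12
position: [0.5981, -0.0044, 0.2035]
tcp_rot: [0.95, 0.312, 0.0, -0.0]
force: [0.3, 0.1, -0.7]
grip_width: 0.485
gripper_force: 60.6
```

```bash
python3 h.py
```

```text
t 16.12 st [195.34  28.19] z 203.5 station 200.75 left dev -0.17 heading -60.0 path -59.6 F tool [0.3 0.1 0.7] Fw [ 0.3  0.1 -0.7] T [-0.02 -0.01  0.  ] w 0.4853741971823977
```

Emit:
play_rows:
  plan:
    - [160,-0.3,0,0,0,0,0]
    - [160,-0.4,0.005,0,0,0,0]
    - [160,-0.4,0.005,0,0,0,0]
    - [160,-0.4,0,0,0,0,0]
    - [160,-0.4,0,0,0,0,0]
    - [160,-0.25,0,0,0,0,0]
    - [160,0,0,0,0,0,0]

```text
time: 17.0
position: [0.5807, -0.0172, 0.2035]
tcp_rot: [0.951, 0.31, 0.0, -0.0]
force: [0.6, 0.5, -0.5]
grip_width: 0.485
gripper_force: 60.6
```

```bash
python3 h.py
```

```text
t 17.00 st [206.12   9.53] z 203.5 station 222.25 left dev -0.31 heading -60.2 path -59.6 F tool [ 0.8 -0.1  0.5] Fw [ 0.6  0.5 -0.5] T [-0.01  0.02 -0.  ] w 0.4847927716354948
```

Emit:
play_rows:
  plan:
    - [160,-0.1,0,0,0,0,0]
    - [160,-0.174,0.008,0,0,0,-0.0873]
    - [160,-0.174,0.008,0,0,0,-0.0873]
    - [160,-0.174,0.008,0,0,0,-0.0873]
    - [160,-0.174,0.008,0,0,0,-0.0873]
    - [160,0,0,0,0,0,0]

```text
time: 17.75
position: [0.5753, -0.0228, 0.2036]
tcp_rot: [0.883, 0.47, 0.0, -0.0]
force: [-0.0, -1.0, -0.9]
grip_width: 0.481
gripper_force: 60.6
```

```bash
python3 h.py
```

```text
t 17.75 st [211.12   3.45] z 203.6 station 230.25 left dev -0.33 heading -40.2 path -39.2 F tool [-0.9  0.5  0.9] Fw [-0.  -1.  -0.9] T [-0.01 -0.05  0.  ] w 0.4807164340259567
```

Emit:
play_rows:
  plan:
    - [160,-0.174,0.014,0,0,0,-0.09]
    - [160,-0.174,0.014,0,0,0,-0.09]
    - [160,-0.174,0.012,0,0,0,-0.09]
    - [160,-0.174,0.01,0,0,0,-0.09]
    - [160,0,0,0,0,0,0]

```text
time: 18.38
position: [0.5727, -0.0292, 0.2035]
tcp_rot: [0.785, 0.62, 0.0, -0.0]
force: [0.2, -0.5, -0.7]
grip_width: 0.482
gripper_force: 60.6
```

```bash
python3 h.py
```

```text
t 18.38 st [2.1718e+02 1.8000e-01] z 203.5 station 237.0 left dev -0.17 heading -19.7 path -19.8 F tool [-0.5  0.4  0.7] Fw [ 0.2 -0.5 -0.7] T [-0.    0.    0.01] w 0.4820082671625026
```

Emit:
play_rows:
  plan:
    - [160,-0.174,0.01,0,0,0,-0.0873]
    - [160,-0.174,0.01,0,0,0,-0.0873]
    - [160,-0.174,0.01,0,0,0,-0.0873]
    - [160,-0.174,0.008,0,0,0,-0.0873]
    - [160,-0.2,0,0,0,0,0]
    - [160,0,0,0,0,0,0]

```text
time: 19.12
position: [0.5726, -0.0381, 0.2034]
tcp_rot: [0.665, 0.746, -0.0, -0.0]
force: [-0.7, 0.9, -1.6]
grip_width: 0.487
gripper_force: 60.6
```

```bash
python3 h.py
```

```text
t 19.12 st [226.07  -0.9 ] z 203.4 station 246.0 left dev -0.06 heading 0.2 path 0.3 F tool [ 0.9 -0.6  1.6] Fw [-0.7  0.9 -1.6] T [0.02 0.01 0.03] w 0.48742356675795034
```

Emit:
play_rows:
  plan:
    - [160,-0.3,0,0,0,0,0.003]
    - [160,-0.4,0.005,0,0,0,0]
    - [160,-0.4,0,0,0,0,0]
    - [160,-0.4,0,0,0,0,0]
    - [160,-0.4,0,0,0,0,0]
    - [160,-0.3,0,0,0,0,0]
    - [160,0,0,0,0,0,0]

```text
time: 20.0
position: [0.5751, -0.0602, 0.2035]
tcp_rot: [0.665, 0.746, 0.0, 0.0]
force: [0.1, 0.7, -0.8]
grip_width: 0.486
gripper_force: 60.6
```

```bash
python3 - <<'E'
from h import *
st()
p,d=camera('scene');q=proj('scene',telemetry.observe()['position']);print(q)
x,y=q[0].astype(int);cv2.imwrite('pics/s2.png',cv2.resize(p[max(0,y-60):y+60,x-80:x+80],None,fx=5,fy=5,interpolation=cv2.INTER_CUBIC))
E
```

```text
t 20.00 st [248.28  -0.79] z 203.5 station 268.25 left dev -0.07 heading 0.2 path 0.3 F tool [0.7 0.2 0.8] Fw [ 0.1  0.7 -0.8] T [-0.02  0.01  0.04] w 0.4861878542428565
[[241.02223979 168.48783564]]
```

View pics/s2.png

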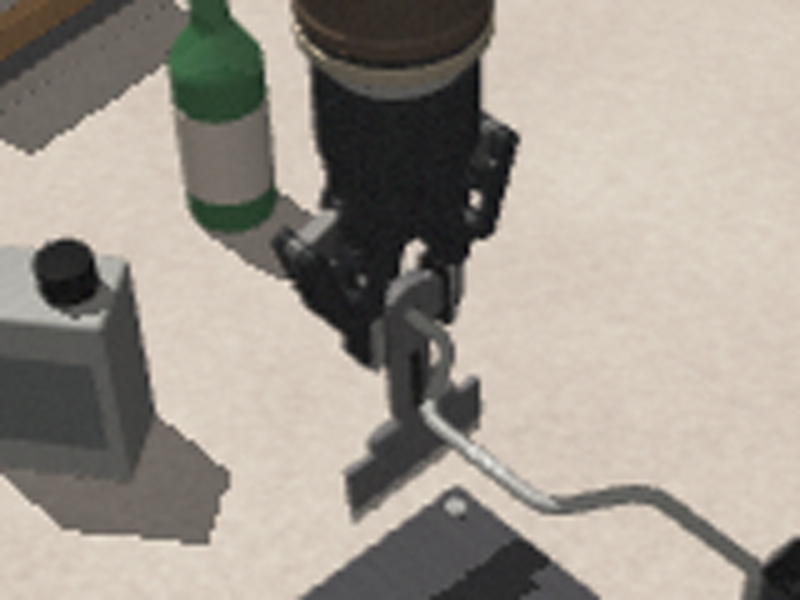

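The crop shows the eye at about (415,295), held in the fingers past all the bends. The tin and bottle are well clear to the left and behind. Now I'll creep forward to feel for the stop.

Emit:
play_rows:
  plan:
    - [160,-0.15,0,0,0,0,0]
    - [160,-0.15,0,0,0,0,0]
    - [160,-0.1,0,0,0,0,0]
    - [160,0,0,0,0,0,0]

```text
time: 20.55
position: [0.5756, -0.0639, 0.2035]
tcp_rot: [0.665, 0.747, 0.0, -0.0]
force: [-0.1, -1.2, -0.6]
grip_width: 0.484
gripper_force: 60.6
```

Emit:
play_rows:
  plan:
    - [160,-0.1,0,0,0,0,0]
    - [160,0,0,0,0,0,0]
    - [160,0,0,0,0,0,0]

```text
time: 20.92
position: [0.5757, -0.0648, 0.2035]
tcp_rot: [0.665, 0.747, -0.0, -0.0]
force: [-0.3, -0.2, -1.4]
grip_width: 0.482
gripper_force: 60.6
```

Emit:
play_rows:
  plan:
    - [160,-0.08,0,0,0,0,0]
    - [160,0,0,0,0,0,0]
    - [160,0,0,0,0,0,0]

```text
time: 21.3
position: [0.5758, -0.0656, 0.2035]
tcp_rot: [0.665, 0.747, 0.0, -0.0]
force: [0.2, 0.1, -1.9]
grip_width: 0.483
gripper_force: 60.6
```

```bash
python3 h.py
```

```text
t 21.30 st [253.74  -0.73] z 203.5 station 273.75 left dev -0.03 heading 0.3 path 0.3 F tool [0.1 0.2 1.9] Fw [ 0.2  0.1 -1.9] T [-0.05  0.01  0.02] w 0.4833768230568189
```

Emit:
play_rows:
  plan:
    - [160,-0.06,0,0,0,0,0]
    - [160,0,0,0,0,0,0]

```text
time: 21.55
position: [0.5759, -0.0663, 0.2035]
tcp_rot: [0.665, 0.747, 0.0, -0.0]
force: [-0.1, 1.1, -0.9]
grip_width: 0.485
gripper_force: 60.6
```

Emit:
play_rows:
  plan:
    - [160,-0.06,0,0,0,0,0]
    - [160,0,0,0,0,0,0]

```text
time: 21.8
position: [0.576, -0.0669, 0.2035]
tcp_rot: [0.665, 0.747, 0.0, 0.0]
force: [0.6, 0.1, -1.4]
grip_width: 0.489
gripper_force: 60.6
```

Emit:
play_rows:
  plan:
    - [160,-0.06,0,0,0,0,0]
    - [160,0,0,0,0,0,0]

```text
time: 22.05
position: [0.576, -0.0671, 0.2035]
tcp_rot: [0.665, 0.747, 0.0, -0.0]
force: [0.1, 1.4, -0.3]
grip_width: 0.484
gripper_force: 60.7
```

Emit:
play_rows:
  plan:
    - [160,-0.05,0,0,0,0,0]
    - [160,0,0,0,0,0,0]

```text
time: 22.3
position: [0.576, -0.0672, 0.2034]
tcp_rot: [0.665, 0.747, 0.0, -0.0]
force: [-1.7, 4.1, 1.4]
grip_width: 0.489
gripper_force: 60.8
```

Emit:
play_rows:
  plan:
    - [160,0.03,0,0.08,0,0,0]
    - [160,0,0,0.06,0,0,0]
    - [160,0,0,0,0,0,0]
    - [160,0,0,0,0,0,0]

```text
time: 22.8
position: [0.5762, -0.0671, 0.2021]
tcp_rot: [0.665, 0.747, 0.0, -0.0]
force: [-1.0, 4.9, 2.0]
grip_width: 0.485
gripper_force: 60.9
```

```bash
python3 h.py
```

```text
t 22.80 st [255.29  -0.49] z 202.1 station 275.25 left dev 0.21 heading 0.3 path 0.3 F tool [ 5.  -0.4 -2. ] Fw [-1.   4.9  2. ] T [ 1.01  0.13 -0.01] w 0.4853616498320715
```

Emit:
play_rows:
  plan:
    - [160,0.04,0,0,0,0,0]
    - [160,0,0,0,0,0,0]
    - [160,0,0,0,0,0,0]

```text
time: 23.18
position: [0.5762, -0.0671, 0.2021]
tcp_rot: [0.665, 0.747, 0.0, 0.0]
force: [1.0, 5.6, 1.7]
grip_width: 0.486
gripper_force: 60.8
```

Emit:
play_rows:
  plan:
    - [160,0.05,0,0,0,0,0]
    - [160,0,0,0,0,0,0]
    - [160,0,0,0,0,0,0]

```text
time: 23.55
position: [0.5759, -0.0671, 0.202]
tcp_rot: [0.665, 0.746, -0.0, 0.0]
force: [0.5, 1.7, -1.0]
grip_width: 0.482
gripper_force: 60.7
```

Now only about 1.7 N of light contact. I'll open gently.

Emit:
play_rows:
  plan:
    - [128,0,0,0,0,0,0]
    - [122,0,0,0,0,0,0]
    - [112,0,0,0,0,0,0]
    - [100,0,0,0,0,0,0]
    - [80,0,0,0,0,0,0]
    - [50,0,0,0,0,0,0]
    - [0,0,0,0,0,0,0]
    - [0,0,0,0,0,0,0]
    - [0,0,0,0,0,0,0]
    - [0,0,0,0,0,0,0]

```text
time: 24.8
position: [0.5759, -0.0667, 0.202]
tcp_rot: [0.665, 0.747, -0.0, -0.0]
force: [0.3, -0.3, 0.2]
grip_width: 0.999
gripper_force: 0.0
```

Emit:
play_rows:
  plan:
    - [0,0,0,-1,0,0,0]
    - [0,0,0,-2,0,0,0]
    - [0,0,0,-3,0,0,0]
    - [0,0,0,-4,0,0,0]
    - [0,0,0,0,0,0,0]

```text
time: 25.42
position: [0.5775, -0.0674, 0.3058]
tcp_rot: [0.665, 0.747, 0.002, 0.002]
force: [-0.1, -0.3, -0.4]
grip_width: 0.999
gripper_force: 0.0
```

```bash
python3 - <<'E'
from h import *
st()
v,u=np.mgrid[0:384,0:512]
o,r=ray('wrist',np.c_[u.ravel(),v.ravel()]);p,d=camera('wrist');cv2.imwrite('pics/w3.png',p)
X=(o+r*d.reshape(-1,1)).reshape(384,512,3);XS=(X[...,:2]-t0)@R2*1000
for lo,hi in((.205,.210),(.21,.222)):
    m=(X[...,2]>lo)&(X[...,2]<hi)&(XS[...,0]>225)&(XS[...,0]<300)&(abs(XS[...,1])<30)
    if m.any(): print(lo,m.sum(),XS[m].min(0),XS[m].max(0))
p,d=camera('scene')
cv2.imwrite('pics/s3.png',cv2.resize(p[100:250,180:340],None,fx=4,fy=4,interpolation=cv2.INTER_CUBIC))
E
```

```text
t 25.43 st [255.7    0.76] z 305.8 station 275.5 left dev 1.45 heading 0.2 path 0.3 F tool [-0.3 -0.2  0.4] Fw [-0.1 -0.3 -0.4] T [ 0.02  0.03 -0.02] w 0.9986187116518228
0.205 718 [248.88196124 -21.56364647] [284.51203671  19.97019602]
0.21 694 [249.16129054 -17.22218453] [278.94048433  14.30090762]
```

View pics/w3.png

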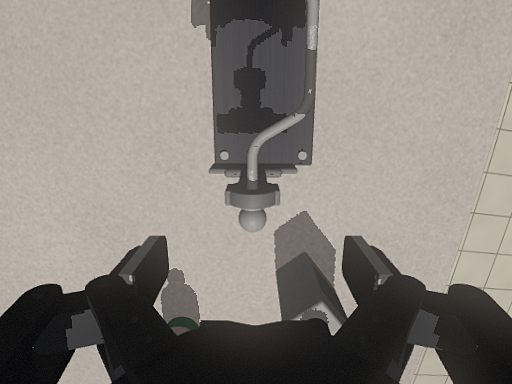

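View pics/s3.png

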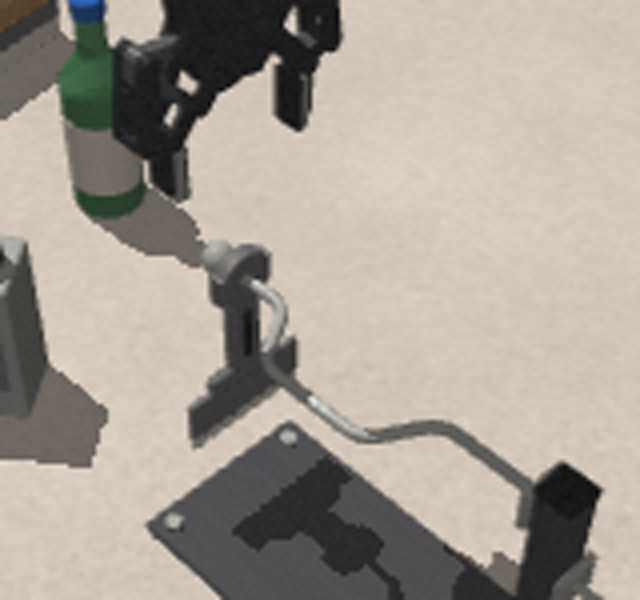

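```bash
python3 - <<'E'
from h import *
v,u=np.mgrid[0:384,0:512]
o,r=ray('wrist',np.c_[u.ravel(),v.ravel()]);p,d=camera('wrist')
X=(o+r*d.reshape(-1,1)).reshape(384,512,3);XS=(X[...,:2]-t0)@R2*1000
for col in (252,260):
    print(col,[(row,round(float(XS[row,col,0]),1),round(float(X[row,col,2]*1000)),int(p[row,col].max())) for row in range(180,236,2)])
E
```

```text
252 [(180, 240.9, 203, 157), (182, 242.5, 202, 144), (184, 244.5, 201, 95), (186, 246.1, 201, 96), (188, 247.4, 202, 95), (190, 249.0, 202, 98), (192, 249.4, 206, 65), (194, 249.5, 211, 69), (196, 249.8, 215, 71), (198, 250.4, 218, 120), (200, 252.1, 217, 125), (202, 253.5, 218, 126), (204, 255.1, 217, 128), (206, 256.4, 218, 131), (208, 258.2, 217, 134), (210, 259.4, 218, 133), (212, 264.4, 208, 172), (214, 267.1, 206, 110), (216, 268.4, 206, 125), (218, 269.7, 207, 137), (220, 270.5, 209, 147), (222, 272.0, 210, 153), (224, 273.2, 211, 162), (226, 275.3, 210, 167), (228, 277.2, 209, 165), (230, 278.8, 209, 164), (232, 280.5, 209, 159), (234, 283.4, 206, 157)]
260 [(180, 250.1, 165, 72), (182, 250.1, 172, 65), (184, 249.2, 183, 68), (186, 249.4, 188, 68), (188, 249.9, 193, 76), (190, 251.5, 193, 73), (192, 249.2, 207, 69), (194, 249.9, 209, 69), (196, 249.5, 216, 72), (198, 251.0, 216, 121), (200, 252.4, 216, 123), (202, 253.8, 217, 125), (204, 255.2, 217, 128), (206, 256.7, 217, 128), (208, 258.7, 216, 129), (210, 259.7, 217, 122), (212, 264.5, 208, 157), (214, 267.3, 205, 103), (216, 268.6, 206, 122), (218, 269.5, 208, 130), (220, 270.8, 208, 139), (222, 272.3, 209, 144), (224, 274.1, 209, 149), (226, 275.7, 209, 154), (228, 277.2, 209, 157), (230, 279.5, 207, 156), (232, 281.7, 206, 146), (234, 376.7, -1, 184)]
```

```bash
python3 -c "
from rig import ticket;print(ticket.finish_job())"
```

```text
the job is handed in; nothing more can be done
None
```

The scraper now hangs at the front of the wire with its eye against the round stop. I felt the contact at about 4–6 N, every wrist-force reading stayed under 6 N, nothing else was touched, and I handed the job in at about 25 s.

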